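Fit the selector lever on the splined valve shaft and swing it to its stop

ROBOT

A 6-joint arm with a two-finger parallel gripper is mounted at the origin on a cart in front of the work surface, level with it; the furniture and walls round the work are solid. World frame = base frame: x ahead of the robot, y to its left, z up, the work surface at z = 0. Lengths are in m, angles in rad, forces in N, time in s.
With the tool pointing down it reaches from about 0.35 to 0.85 m from the base axis. Payload 8.1 kg.
Tool frame: the origin (TCP) lies midway between the tips of the shut fingers; the grasp point (between the pads) lies 19 mm behind it (robot.grip_point_offset is the distance from the TCP to the grasp point, in m); z points along the fingers, y is the line along which they close (so a half turn about z gives the same grasp; the last joint's range is limited). The gripper opens to 93 mm and grips with 3 to 60 N. Pads are 15 mm wide; open, the fingers measure 128 mm over their backs; the gripper's body (75 mm by 188 mm) begins 65 mm behind the grasp point.
Start: joints at [-1.282, 0.13, 1.488, -0, 1.523, -0.085], TCP at [0.219, -0.559, 0.219] pointing down, gripper open.
Joint ranges: [-2.96, 2.96], [-0.89, 2.26], [0.02, 2.5], [-1.34, 4.48], [0, 2.73], [-2.66, 2.66]. Speed limits (rad/s): [2.39, 2.39, 2.79, 3.14, 3.14, 3.14].

INTERFACE

Orientations are given as a rotation vector (axis times angle).
In Python, from plant import robot, read_camera, job gives the robot as it stands.
- The arm moves only by the shell command python3 -m inch 'ROWS' [FORCE]. ROWS is JSON, one flat list of numbers, 5 for each row, row after row: the shift along the world's x, y, z in mm, then the turn about the world's z in degrees, then the opening in per cent of the stroke, from 0 (shut) to 100 (fully open). In form: [dx, dy, dz, yaw, hand, dx, dy, dz, yaw, hand, ...]. A call has 1 to 10 rows; each row is the pose to reach, as a shift and turn from the pose commanded when the call began; what a row does not reach only later rows make up. A row lasts 1/12 s, in which the tool goes at most 41.7 mm and 7.16 degrees, less where a joint would pass 70% of its speed; a pose out of reach is approached as far as the arm can. A call with a gripper value outside its range is refused whole. The fingers move at their own pace and stop on an object; FORCE is the grip in N (left out, the last holds). Time passes only in rows, so rows that repeat a pose let the fingers close. It gives the time, the measured TCP pose, the force, the opening and the grip force at its end, in the units of the state.
- robot.read_state(): the state, without advancing time (a new reading comes with each control period).
- read_camera(name): name is "side" or "top"; returns a dict with "image" (480x640x3 uint8, blue, green, red), "K" (3x3 intrinsics, pixels), "extrinsics" (4x4, takes a point from world to camera coordinates). Camera axes: x right, y down, z forward; pixel columns grow to the right and rows downward; lengths in m; the calibration is good to about 2 mm. A picture is of the moment at which its call begins. There is no depth.
- job.close_job(): hands the job in; it is judged then, once.
The state is a dict: "t": time; "q": joint angles; "dq": joint speeds; "joint_torque": joint torques, N m; "tool_pos": TCP position; "orientation": TCP orientation; "force": force on the tool from outside, world axes, zero at the start; "wrist_torque": the same for the moment, N m; "opening": finger opening in m; "gripper_force": force on a finger pad.
Only numpy, scipy, OpenCV 4.12 (cv2) and the standard library are available. Lean on these libraries where they do the work, as an engineer would, in place of code of your own. Each camera call takes 0.05 s, during which the arm holds its last target. There are 200 camera calls.

TASK

Fit the loose steel lever onto the valve's splined shaft: with its arm well clear of the stop pin, feel for the angle at which the splines mesh and slide it down fully home on the collar. Then turn it clockwise (seen from above), taking the shaft along, until the arm rests gently against the stop pin, and let go. Never force it (a hand's push of 25 N at the very most), keep your hand off the valve itself, and leave the other things on the bench where they are.

Things in the scene. Friction and masses are not known exactly. Their poses are not given: they have to be found in the camera images.
- lever: Loose steel lever lying flat on the bench, right way up, 0.22 kg, most of it in the hub. Square hub 44 x 44 mm, 40 mm tall, best gripped across its flats facing the lever's +y and -y; flat arm along +x to 142 mm from the hub axis, 16 mm wide, from 4 to 14 mm above the underside, with a round foot (24 mm wide) and black knob (18 mm wide, top at 41 mm) at 130 mm. Origin on the hub axis at the underside, z up.
- lever_point (a point): Point on the centre line of the lever's arm, 120 mm from the hub axis, level with the hub's underside.
- lever_bore (a point): Top of the splined hole, on the hub axis 40 mm above the underside. The hole runs right through: six slots 7.6 mm wide reaching 17.5 mm from the axis, the first along the lever's +x, then every 60 degrees; lands between them at 12.3 mm from the axis. Play in the mesh: 1.3 mm either side of a tooth, about 4.5 degrees each way.
- valve: Selector valve fixed to the bench: aluminium base plate 150 x 130 x 12 mm, round grey body 66 mm wide with a hose barb front and back, on it a round steel collar 40 mm wide, top at 85 mm; the splined shaft stands upright on the collar. Origin on the shaft axis at bench level, z up; the axes do not turn with the shaft.
- shaft_top (a point): Top of the steel shaft, 121 mm above the bench. Upper 16 mm: plain pilot 20 mm across, tapered to 12 mm at the end. Below it, from 105 down to 85 mm: spline, core 22 mm across with six straight teeth 5 mm wide reaching 16 mm from the axis, 60 degrees apart, top edges rounded 1.5 mm. This point's axes are the valve's and do not turn with the shaft.
- shaft_seat (a point): On the shaft axis at the collar's top, 85 mm up; the lever's origin lies here when fully home (20 mm higher when the hub rests on the tooth tops). The shaft turns without end but stiffly (0.2 N m friction), so it stays still if a lever is turned lightly on its teeth. Its angle is not measured: see or feel it; turning the lever up to 60 degrees brings it to a mesh.
- stop_pin (a point): Top of the upright stop pin, 10 mm thick, 105 mm above the bench, 13 mm along the valve's +x and 90 mm along its +y from the shaft axis.
- stop_mark (a point): Where lever_point lies when the lever is home and its arm touches the stop pin: 120 mm from the shaft axis along the valve's +y, at collar height. The arm meets the pin there coming clockwise (seen from above) from the valve's -x.
- beaker: Glass beaker, 72 mm wide, 92 mm tall, standing at the back. Bystander.
- sample_jar: Jar with screw lid, 63 mm wide, 72 mm tall, at the back between valve and lever. Bystander.
- tape: Roll of tape lying flat, 96 mm wide, 25 mm tall, in front of the valve. Bystander.
- spoon: Black measuring spoon, 151 mm long, 9 mm tall, lying at the front. Bystander.
- pulp: Torn piece of pulp tray, 50 x 94 x 53 mm, at the left back. Bystander.

How it is judged:
On the way:
1. the lever is fully home on the splines, its arm clear of the stop pin (more than about 15 degrees from it) (z of lever in the frame of shaft_seat below 0.003 m and horizontal distance between lever and shaft_seat below 0.004 m and angle between lever's own z axis and vertical below 0.07 rad and horizontal distance between lever_point and stop_mark above 0.03 m), for 0.1 s.
At the end, for the whole second after the job is handed in: The lever sits fully home on the shaft (underside within 3 mm of the collar, axis within 4 mm, upright within 4 degrees), its arm against the stop pin (lever_point within 14 mm of stop_mark), released and at rest (z of lever in the frame of shaft_seat between -0.003 and 0.003 m and horizontal distance between lever and shaft_seat below 0.004 m and angle between lever's own z axis and vertical below 0.07 rad and horizontal distance between lever_point and stop_mark below 0.014 m and linear speed of lever below 0.02 m/s); the robot touches nothing.
It fails at once if the lever is forced on the valve or its shaft: contact forces at teeth, collar and pin add up to over 80 N (some 30 N at the hand) (contact force between lever and valve above 80 N).
It fails at once if the robot pushes on the valve itself with more than 20 N (contact force between any of the arm, the fingers and valve above 20 N).
It fails at once if a bystander is moved by more than 30 mm (distance of any of beaker, sample_jar, tape, spoon, pulp from where it was at the start of the episode above 0.03 m).
It also fails if it takes over 72 s, if anything falls off the work surface, if the arm or the gripper's body presses on something with over 40 N, if the wrist force passes 120 N, or if a joint passes its speed limit or range.

## Working session

There is one attempt and no reset: what is moved stays moved. The work goes in short steps, Python scripts to look and compute and a shell command to move; the robot and the scene stay as the last step left them, time stands still between calls to the robot, and variables do not carry over. Pictures are saved under pics/ and viewed, at most 10 in all, crops included, and the job is handed in when it is done.

```bash
mkdir -p pics; ls
python3 - <<'E'
from plant import robot, read_camera
import cv2,numpy as np
for n in("top","side"):
    c=read_camera(n); cv2.imwrite(f"pics/{n}0.png",c["image"]); print(n,c["K"].tolist(),np.round(c["extrinsics"],4).tolist())
s=robot.read_state();print({k:np.round(v,3).tolist() for k,v in s.items()})
E
```

```text
pics
top [[526.296536054882, 0.0, 319.83869031403316], [0.0, 526.296536054882, 237.28439387696682], [0.0, 0.0, 1.0]] [[-0.0134, -0.9996, -0.0254, 0.1736], [-0.9933, 0.0162, -0.1142, 0.5826], [0.1145, 0.0237, -0.9931, 1.092], [0.0, 0.0, 0.0, 1.0]]
side [[498.29022842532123, 0.0, 314.7932029890275], [0.0, 498.29022842532123, 231.6633644530376], [0.0, 0.0, 1.0]] [[-0.9493, -0.3136, -0.0228, 0.6116], [-0.1816, 0.6059, -0.7745, 0.1], [0.2567, -0.7311, -0.6321, 1.2467], [0.0, 0.0, 0.0, 1.0]]
{'t': 0.1, 'q': [-1.282, 0.131, 1.489, 0.0, 1.523, -0.085], 'dq': [0.0, -0.002, -0.004, -0.0, -0.001, -0.002], 'joint_torque': [0.001, -56.134, -49.31, 0.077, 0.029, -0.0], 'tool_pos': [0.219, -0.558, 0.218], 'orientation': [-3.085, -0.583, 0.0], 'force': [0.358, 0.545, -0.076], 'wrist_torque': [0.019, 0.023, 0.028], 'gripper_force': 0.0, 'opening': 0.093}
```

View pics/top0.png

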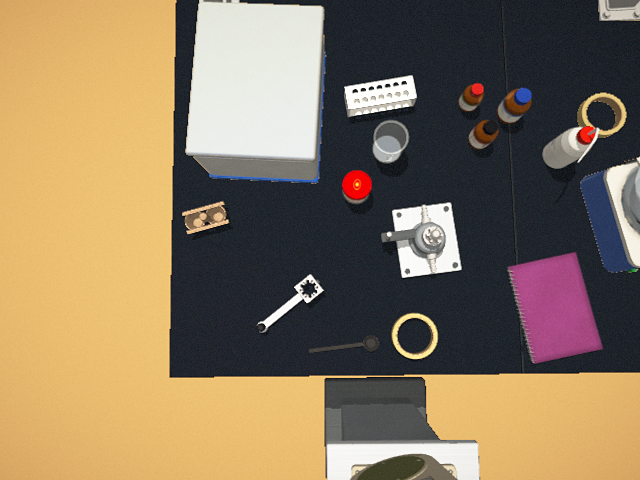

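View pics/side0.png

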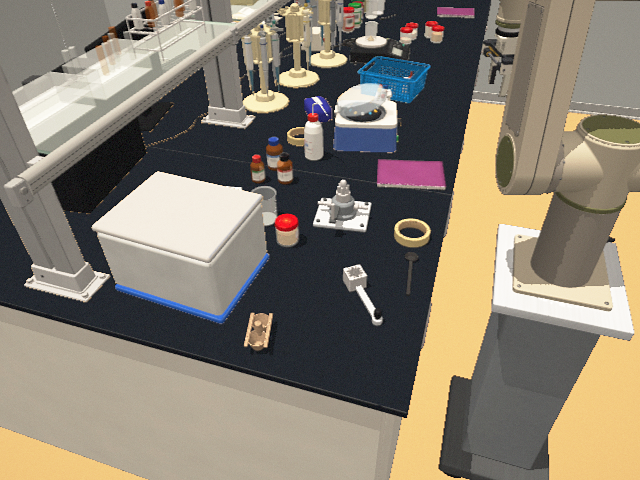

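Run:
```python
import cv2,numpy as np
t=cv2.imread("pics/top0.png");s=cv2.imread("pics/side0.png")
def c(i,x,y,w,h,k): return cv2.resize(i[y:y+h,x:x+w],(w*k,h*k),interpolation=cv2.INTER_CUBIC)
a=np.hstack([c(t,375,195,100,75,4),c(t,250,265,100,75,4)])
b=np.hstack([c(s,310,170,80,60,5),c(s,330,260,80,60,5)])
cv2.imwrite("pics/crop1.png",np.vstack([a,b]))
```

```text
(no output)
```

View pics/crop1.png

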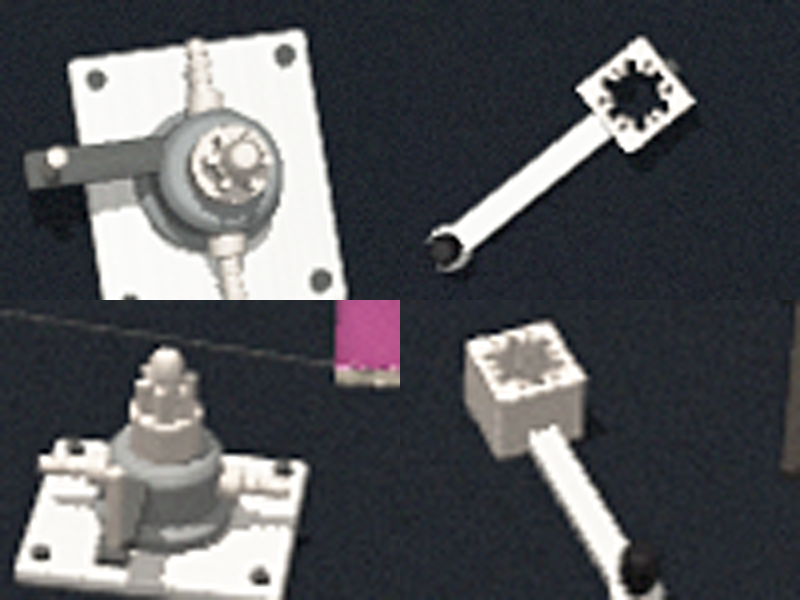

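```bash
cat > h.py <<'E'
import numpy as np
from plant import robot, read_camera
CAM={"top":([526.2965,319.8387,237.2844],[[-0.0134,-0.9996,-0.0254,0.1736],[-0.9933,0.0162,-0.1142,0.5826],[0.1145,0.0237,-0.9931,1.092]]),
"side":([498.2902,314.7932,231.6634],[[-0.9493,-0.3136,-0.0228,0.6116],[-0.1816,0.6059,-0.7745,0.1],[0.2567,-0.7311,-0.6321,1.2467]])}
def ray(n,u,v,z):
    (f,cx,cy),E=CAM[n];E=np.array(E);R=E[:,:3];o=-R.T@E[:,3];d=R.T@np.array([(u-cx)/f,(v-cy)/f,1])
    return (o+d*(z-o[2])/d[2])[:2]
def proj(n,p):
    (f,cx,cy),E=CAM[n];c=np.array(E)@np.r_[p,1];return f*c[0]/c[2]+cx,f*c[1]/c[2]+cy
E
python3 - <<'E'
from h import *
P=lambda *a:print(np.round(ray(*a),4))
P("top",435.75,233.3,.121);P("side",343.4,180.8,.121)
pin=ray("top",389.2,234.2,.105);v=ray("top",435.75,233.3,.121);d=pin-v
print("pin",pin,np.hypot(*d),"valve yaw",np.degrees(np.arctan2(d[1],d[0])-np.arctan2(90,13)))
ends=[ray("top",375+x/4,195+y/4,.012) for x,y in((70,62),(302,30))];e=ends[0]-ends[1];print("plate front edge yaw",np.degrees(np.arctan2(e[1],e[0]))-90,np.hypot(*e))
h=ray("top",250+235.25/4,265+95.75/4,.040);P("side",355.2,272.2,.040)
k=ray("top",261.25,327,.041);print(h,k,np.hypot(*(k-h)),np.degrees(np.arctan2(*(k-h)[::-1])))
E
```

```text
[ 0.5794 -0.0656]
[ 0.5807 -0.0668]
pin [0.58104818 0.02414621] 0.089728924961387 valve yaw 7.180955524058299
plate front edge yaw 6.951797760270068 0.12807468103001407
[0.4774 0.1909]
[0.47520591 0.1895857 ] [0.39712846 0.29022953] 0.1273784484659737 127.80358560901759
```

```bash
python3 -m inch '[20,60,0,7,100, 60,175,0,20,100, 128,374,0,53,100, 128,374,0,53,100, 128,374,0,53,100, 128,374,0,53,100, 128,374,0,53,100, 128,374,0,53,100, 128,374,0,53,100, 128,374,0,53,100]'
python3 -m inch '[129,374,0,53,100, 129,374,0,53,100, 129,374,0,53,100, 129,374,0,53,100, 129,374,0,53,100, 129,374,0,53,100, 129,374,0,53,100, 129,374,0,53,100, 129,374,0,53,100, 129,374,0,53,100]'
python3 - <<'E'
from h import *; import cv2
s=robot.read_state();print(np.round(s["tool_pos"],4),np.round(s["q"],3))
t=cv2.imread("pics/top0.png");c=cv2.resize(t[208:258,405:460],None,fx=12,fy=12,interpolation=cv2.INTER_CUBIC)
for a in range(0,360,30):
    p=np.r_[.580+.016*np.cos(np.radians(a)),-.0662+.016*np.sin(np.radians(a)),.105]
    u,v=proj("top",p);cv2.circle(c,(int((u-404.5)*12),int((v-207.5)*12)),3,(0,0,255) if a else (0,255,0),-1)
cv2.imwrite("pics/teeth.png",c)
E
```

```text
t: 0.93
tool_pos: [0.3476, -0.1809, 0.2184]
orientation: [-2.499, -1.902, -0.002]
force: [0.6, 0.4, -0.6]
opening: 0.0931
gripper_force: 0.0
t: 1.77
tool_pos: [0.4763, 0.1936, 0.218]
orientation: [-1.387, -2.818, -0.001]
force: [-0.0, -1.1, 0.8]
opening: 0.0929
gripper_force: 0.0
[0.4763 0.1936 0.218 ] [ 2.850e-01 -1.030e-01  1.725e+00  1.000e-03  1.520e+00 -3.710e-01]
```

View pics/teeth.png

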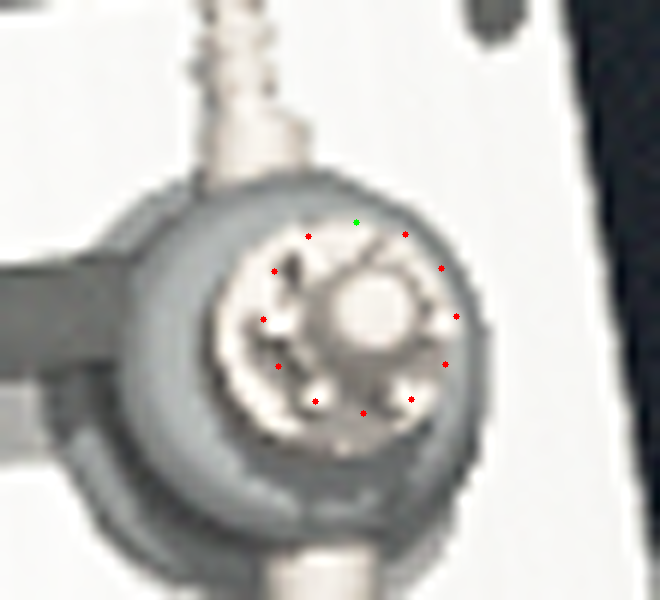

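```bash
python3 -m inch '[0,1,-40,0,100, 0,1,-80,0,100, 0,1,-120,0,100, 0,1,-150,0,100, 0,1,-175,0,100, 0,1,-190,0,100, 0,1,-200,0,100, 0,1,-208,0,100, 0,1,-208,0,100, 0,1,-208,0,100]' && python3 -m inch '[0,0,0,0,30, 0,0,0,0,30, 0,0,0,0,30, 0,0,0,0,30, 0,0,0,0,30, 0,0,0,0,30]' 30
```

```text
t: 2.6
tool_pos: [0.4765, 0.1905, 0.0111]
orientation: [1.391, 2.816, 0.0]
force: [0.6, 0.1, 0.6]
opening: 0.0931
gripper_force: 0.0
t: 3.1
tool_pos: [0.4763, 0.1905, 0.0109]
orientation: [1.391, 2.816, 0.0]
force: [-0.3, 0.4, -0.2]
opening: 0.0572
gripper_force: 0.0
```

```bash
python3 -m inch '[0,0,0,0,30, 0,0,0,0,30, 0,0,0,0,30, 0,0,0,0,30, 0,0,0,0,30, 0,0,0,0,30]' 30; python3 -m inch '[0,0,10,0,30, 0,0,40,0,30, 0,0,80,0,30, 0,0,120,0,30, 0,0,140,0,30, 0,0,150,0,30, 0,0,150,0,30]'
python3 - <<'E'
from h import *; import cv2
t=read_camera("top")["image"];s=read_camera("side")["image"]
c=lambda i,x,y,w,h,k:cv2.resize(i[y:y+h,x:x+w],(w*k,h*k),interpolation=cv2.INTER_CUBIC)
cv2.imwrite("pics/lift.png",np.hstack([c(t,225,235,130,150,3),c(s,290,180,130,150,3)]))
E
```

```text
t: 3.6
tool_pos: [0.4762, 0.1905, 0.0107]
orientation: [1.391, 2.816, 0.0]
force: [1.8, 0.4, 0.5]
opening: 0.0438
gripper_force: 30.0
t: 4.18
tool_pos: [0.4776, 0.1909, 0.1637]
orientation: [1.39, 2.814, 0.005]
force: [0.2, -0.5, -2.7]
opening: 0.044
gripper_force: 30.0
```

View pics/lift.png

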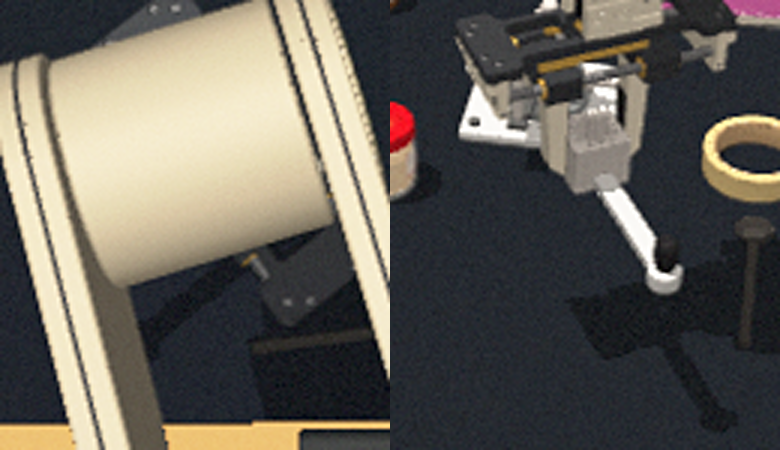

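```bash
python3 -m inch '[10,-25,0,3,30, 25,-62,0,8,30, 40,-100,0,13,30, 56,-138,0,18,30, 71,-176,0,22,30, 86,-213,0,22,30, 96,-238,0,22,30, 103,-257,0,22,30, 103,-257,0,22,30, 103,-257,0,22,30]'; python3 -m inch '[0,0,0,0,30, 0,0,0,0,30, 0,0,0,0,30]'
python3 - <<'E'
from h import *; import cv2
s=robot.read_state();print(np.round(s["tool_pos"],4),np.round(s["force"],2),np.round(s["wrist_torque"],3))
s=read_camera("side")["image"]
cv2.imwrite("pics/above.png",cv2.resize(s[120:250,270:430],None,fx=4,fy=4,interpolation=cv2.INTER_CUBIC))
E
```

```text
t: 5.12
tool_pos: [0.5774, -0.0673, 0.1572]
orientation: [-0.831, -3.024, 0.0]
force: [0.9, -0.3, -2.0]
opening: 0.0439
gripper_force: 30.0
t: 5.37
tool_pos: [0.5785, -0.0653, 0.1599]
orientation: [-0.826, -3.03, -0.0]
force: [-0.2, 0.0, -2.2]
opening: 0.0438
gripper_force: 30.0
[ 0.5785 -0.0653  0.1599] [-0.15  0.03 -2.23] [ 0.016 -0.188 -0.029]
```

View pics/above.png

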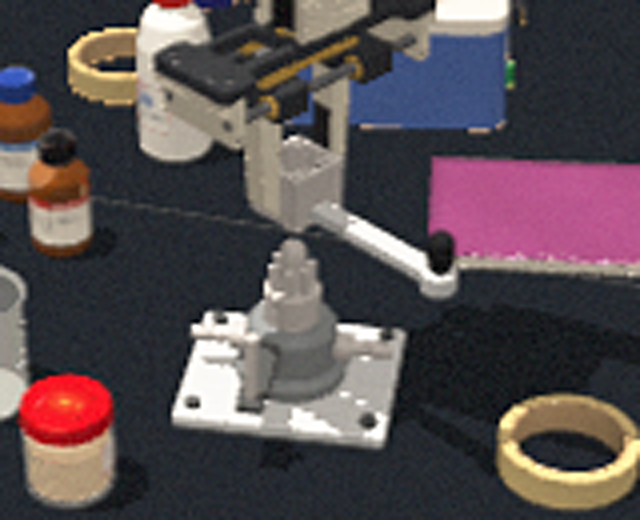

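Run:
```python
from h import *
k=ray("side",380,179,.190);print(k, k-.13*np.array([np.cos(np.radians(149.5)),np.sin(np.radians(149.5))]))
# hub bottom front vertex (lever -x? +x/+y corners)
print(proj("side",np.r_[.5785,-.0653,.1893]),proj("side",np.r_[.5785,-.0653,.1493]))
for p in [(22,22),(22,-22),(-22,22),(-22,-22)]:
    a=np.radians(149.5);q=np.r_[.5785+(p[0]*np.cos(a)-p[1]*np.sin(a))/1e3,-.0653+(p[0]*np.sin(a)+p[1]*np.cos(a))/1e3]
    for z in(.1893,.1493):
        u,v=proj("side",np.r_[q,z]);print(p,z,round((u-270)*4),round((v-120)*4))
```

```text
[0.46773102 0.00062842] [ 0.57974281 -0.06535157]
(np.float64(344.3874378376076), np.float64(159.65331102973147)) (np.float64(344.16956245072174), np.float64(172.45037983841468))
(22, 22) 0.1893 345 159
(22, 22) 0.1493 343 211
(22, -22) 0.1893 297 183
(22, -22) 0.1493 296 235
(-22, 22) 0.1893 298 135
(-22, 22) 0.1493 298 185
(-22, -22) 0.1893 251 158
(-22, -22) 0.1493 251 209
```

```bash
python3 -m inch '[1,-1,-5,0,30, 1,-1,-12,0,30, 1,-1,-20,0,30, 1,-1,-26,0,30, 1,-1,-30,0,30, 1,-1,-33,0,30, 1,-1,-36,0,30, 1,-1,-38,0,30, 1,-1,-38,0,30]'; python3 -c "
from h import *
s=robot.read_state();print(np.round(s['tool_pos'],4),np.round(s['force'],2),np.round(s['wrist_torque'],3))"
```

```text
t: 6.17
tool_pos: [0.5799, -0.0676, 0.1222]
orientation: [-0.828, -3.03, 0.0]
force: [-0.1, -0.7, -3.2]
opening: 0.0438
gripper_force: 30.0
[ 0.5799 -0.0676  0.1222] [-0.05 -0.68 -3.16] [ 0.043 -0.159 -0.005]
```

```bash
python3 -m inch '[0,0,-2,0,30, 0,0,-4,0,30, 0,0,-5,0,30, 0,0,-6,0,30, 0,0,-7,0,30, 0,0,-8,0,30, 0,0,-8,0,30, 0,0,-8,0,30]'; python3 -c "
from h import *
s=robot.read_state();print(np.round(s['tool_pos'],4),np.round(s['force'],2),np.round(s['wrist_torque'],3))"
```

```text
t: 6.83
tool_pos: [0.5802, -0.0675, 0.1148]
orientation: [0.828, 3.03, 0.0]
force: [0.3, 0.6, -1.6]
opening: 0.0438
gripper_force: 30.0
[ 0.5802 -0.0675  0.1148] [ 0.29  0.64 -1.61] [ 0.111 -0.19   0.003]
```

```bash
python3 -m inch '[0,0,-1,0,30, 0,0,-1.5,0,30, 0,0,-2,0,30, 0,0,-2.5,0,30, 0,0,-2.5,0,30]'; python3 -c "
from h import *
s=robot.read_state();print(np.round(s['tool_pos'],4),np.round(s['force'],2),np.round(s['wrist_torque'],3))"
```

```text
t: 7.25
tool_pos: [0.5804, -0.067, 0.1122]
orientation: [0.828, 3.03, 0.001]
force: [0.5, 5.8, 0.3]
opening: 0.0439
gripper_force: 30.0
[ 0.5804 -0.067   0.1122] [0.48 5.8  0.33] [ 1.025 -0.355  0.034]
```

```bash
python3 -m inch '[0,1,0,0,30, 0,1,0,0,30, 0,1,0,0,30]'; python3 -m inch '[0,0,-1,0,30, 0,0,-2,0,30, 0,0,-2,0,30]';  python3 -c "
from h import *
s=robot.read_state();print(np.round(s['tool_pos'],4),np.round(s['force'],2),np.round(s['wrist_torque'],3))"
```

```text
t: 7.5
tool_pos: [0.5801, -0.0667, 0.112]
orientation: [0.829, 3.03, -0.0]
force: [0.3, 1.8, -1.2]
opening: 0.044
gripper_force: 30.0
t: 7.75
tool_pos: [0.5801, -0.0667, 0.1099]
orientation: [0.829, 3.03, -0.0]
force: [1.4, 2.2, -1.1]
opening: 0.0436
gripper_force: 30.0
[ 0.5801 -0.0667  0.1099] [ 1.37  2.2  -1.09] [ 0.358 -0.567  0.059]
```

```bash
python3 -m inch '[0,0.5,-1,0,30, 0,0.5,-2,0,30, 0,0.5,-3,0,30, 0,0.5,-4,0,30, 0,0.5,-5,0,30, 0,0.5,-5,0,30]'; python3 -c "
from h import *
s=robot.read_state();print(np.round(s['tool_pos'],4),np.round(s['force'],2),np.round(s['wrist_torque'],3))"
```

```text
t: 8.25
tool_pos: [0.5797, -0.0662, 0.1046]
orientation: [-0.829, -3.03, 0.0]
force: [0.2, 0.7, -2.6]
opening: 0.0438
gripper_force: 30.0
[ 0.5797 -0.0662  0.1046] [ 0.17  0.74 -2.64] [-0.015 -0.136  0.018]
```

```bash
python3 -m inch '[0,0,-1,0,30, 0,0,-2,0,30, 0,0,-3,0,30, 0,0,-4,0,30, 0,0,-5,0,30, 0,0,-6,0,30, 0,0,-7,0,30, 0,0,-7,0,30]'; python3 -m inch '[0,0,-0.5,0,30, 0,0,-1,0,30, 0,0,-1.5,0,30, 0,0,-1.5,0,30]'; python3 -c "
from h import *
s=robot.read_state();print(np.round(s['tool_pos'],4),np.round(s['force'],2),np.round(s['wrist_torque'],3))"
```

```text
t: 8.92
tool_pos: [0.5799, -0.066, 0.0978]
orientation: [-0.828, -3.03, 0.0]
force: [-0.3, 0.4, -2.6]
opening: 0.0441
gripper_force: 30.0
t: 9.25
tool_pos: [0.5801, -0.066, 0.0965]
orientation: [-0.828, -3.03, 0.0]
force: [0.1, 0.4, -3.4]
opening: 0.0439
gripper_force: 30.0
[ 0.5801 -0.066   0.0965] [ 0.11  0.45 -3.36] [ 0.02  -0.173 -0.015]
```

```bash
python3 -m inch '[0,0,-0.5,0,30, 0,0,-1,0,30, 0,0,-1,0,30]'; python3 -m inch '[0,0,-0.3,0,30, 0,0,-0.6,0,30, 0,0,-0.6,0,30]'; python3 -c "
from h import *
s=robot.read_state();print(np.round(s['tool_pos'],4),np.round(s['force'],2),np.round(s['wrist_torque'],3))"
```

```text
t: 9.5
tool_pos: [0.5802, -0.0661, 0.0957]
orientation: [0.828, 3.03, -0.0]
force: [-0.7, -0.3, -1.8]
opening: 0.0439
gripper_force: 30.0
t: 9.75
tool_pos: [0.5802, -0.0661, 0.0957]
orientation: [0.828, 3.03, -0.0]
force: [-3.7, 1.1, 5.0]
opening: 0.0437
gripper_force: 30.0
[ 0.5802 -0.0661  0.0957] [-3.66  1.07  5.02] [ 0.067  0.514 -0.024]
```

```bash
python3 -m inch '[0,0,0.3,-1,30, 0,0,0.3,-4,30, 0,0,0.3,-8,30, 0,0,0.3,-12,30, 0,0,0.3,-16,30, 0,0,0.3,-20,30, 0,0,0.3,-24,30, 0,0,0.3,-25,30]'; python3 -c "
from h import *
s=robot.read_state();print(np.round(s['tool_pos'],4),np.round(s['force'],2),np.round(s['wrist_torque'],3))"
```

```text
t: 10.42
tool_pos: [0.5803, -0.0659, 0.0957]
orientation: [1.47, 2.776, 0.001]
force: [-2.7, 1.4, 4.9]
opening: 0.0436
gripper_force: 30.0
[ 0.5803 -0.0659  0.0957] [-2.71  1.43  4.94] [0.225 0.361 0.322]
```

```bash
python3 -m inch '[0,0,0.3,-3,30, 0,0,0.3,-6,30, 0,0,0.3,-10,30, 0,0,0.3,-14,30, 0,0,0.3,-18,30, 0,0,0.3,-20,30, 0,0,0.3,-21,30, 0,0,0.3,-21,30]'; python3 -c "
from h import *
s=robot.read_state();print(np.round(s['tool_pos'],4),np.round(s['force'],2),np.round(s['wrist_torque'],3),2*np.degrees(np.arctan2(*s['orientation'][1::-1])))"
```

```text
t: 11.08
tool_pos: [0.58, -0.0659, 0.0957]
orientation: [-1.946, -2.466, -0.0]
force: [-3.0, 2.0, 3.3]
opening: 0.0439
gripper_force: 30.0
[ 0.58   -0.0659  0.0957] [-3.03  2.02  3.35] [0.209 0.455 0.115] -256.55296809582916
```

```bash
python3 -m inch '[0,0,0,-1,30, 0,0,0,-2,30, 0,0,0,-3,30, 0,0,0,-3,30]'; python3 -c "
from h import *
s=robot.read_state();print(np.round(s['tool_pos'],4),np.round(s['force'],2),np.round(s['wrist_torque'],3),2*np.degrees(np.arctan2(*s['orientation'][1::-1])))"
```

```text
t: 11.42
tool_pos: [0.58, -0.066, 0.0957]
orientation: [-2.012, -2.413, 0.0]
force: [-3.9, 1.7, 4.3]
opening: 0.0437
gripper_force: 30.0
[ 0.58   -0.066   0.0957] [-3.95  1.73  4.26] [0.301 0.65  0.115] -259.6512606697441
```

```bash
for i in 1 2; do :; done; python3 -m inch '[0,0,0,-1,30, 0,0,0,-1.5,30, 0,0,0,-1.5,30, 0,0,0,-1.5,30]'; python3 -c "
from h import *
s=robot.read_state();print(np.round(s['tool_pos'],4),np.round(s['force'],2),np.round(s['wrist_torque'],3),2*np.degrees(np.arctan2(*s['orientation'][1::-1])))"
```

```text
t: 11.75
tool_pos: [0.58, -0.066, 0.0957]
orientation: [-2.043, -2.387, -0.0]
force: [-4.0, 2.5, 4.4]
opening: 0.0438
gripper_force: 30.0
[ 0.58   -0.066   0.0957] [-3.99  2.46  4.38] [0.31  0.679 0.171] -261.11908221382373
```

```bash
python3 -m inch '[0,0,0,-1,30, 0,0,0,-1,30, 0,0,0,-1,30]'; python3 -c "
from h import *
s=robot.read_state();print(np.round(s['tool_pos'],4),np.round(s['force'],2),np.round(s['wrist_torque'],3),2*np.degrees(np.arctan2(*s['orientation'][1::-1])))"
```

```text
t: 12.0
tool_pos: [0.58, -0.066, 0.0957]
orientation: [-2.063, -2.369, 0.0]
force: [-5.1, 1.6, 4.8]
opening: 0.0439
gripper_force: 30.0
[ 0.58   -0.066   0.0957] [-5.08  1.61  4.76] [0.327 0.716 0.167] -262.12578274863074
```

```bash
python3 -m inch '[0,0,0,-1,30, 0,0,0,-1,30, 0,0,0,-1,30]'; python3 -c "
from h import *
s=robot.read_state();print(np.round(s['tool_pos'],4),np.round(s['force'],2),np.round(s['wrist_torque'],3),2*np.degrees(np.arctan2(*s['orientation'][1::-1])))
import cv2
s=read_camera('side')['image'];t=read_camera('top')['image']
cv2.imwrite('pics/stop.png',np.hstack([cv2.resize(i,None,fx=4,fy=4,interpolation=cv2.INTER_CUBIC) for i in (s[150:240,290:390],t[190:280,370:470])]))"
```

```text
t: 12.25
tool_pos: [0.58, -0.066, 0.0957]
orientation: [-2.084, -2.35, 0.0]
force: [-4.4, 1.4, 5.5]
opening: 0.044
gripper_force: 30.0
[ 0.58   -0.066   0.0957] [-4.36  1.45  5.52] [0.283 0.741 0.126] -263.12579314078374
```

View pics/stop.png

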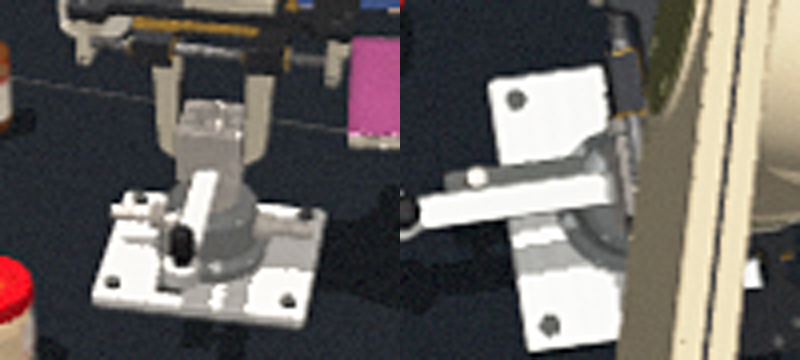

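```bash
python3 -m inch '[0,0,0,-1,30, 0,0,0,-1,30, 0,0,0,-1,30]'; python3 -c "
from h import *
s=robot.read_state();print(np.round(s['tool_pos'],4),np.round(s['force'],2),np.round(s['wrist_torque'],3),2*np.degrees(np.arctan2(*s['orientation'][1::-1])))"
```

```text
t: 12.6
tool_pos: [0.5799, -0.066, 0.0957]
orientation: [-2.103, -2.333, 0.001]
force: [-5.0, 2.3, 5.8]
opening: 0.0434
gripper_force: 30.2
[ 0.5799 -0.066   0.0957] [-5.05  2.35  5.78] [0.317 0.763 0.985] -264.0607308107116
```

```bash
python3 -m inch '[0,0,0,0.5,30, 0,0,0,0.5,35, 0,0,0,0.5,45, 0,0,0,0.5,60, 0,0,0,0.5,75, 0,0,0,0.5,75, 0,0,0,0.5,75, 0,0,0,0.5,75]' 5; python3 -m inch '[0,0,5,0,75, 0,0,15,0,75, 0,0,40,0,75, 0,0,80,0,75, 0,0,110,0,75, 0,0,130,0,75]'; python3 -m inch '[-20,-40,0,0,75, -40,-80,0,0,75, -60,-115,0,0,75, -80,-150,0,0,75, -95,-185,0,0,75, -105,-215,0,0,75, -110,-230,0,0,75, -110,-230,0,0,75, -110,-230,0,0,75]'
python3 -c "
from h import *
import cv2
s=read_camera('side')['image'];t=read_camera('top')['image'];cv2.imwrite('pics/topend.png',t)
cv2.imwrite('pics/end.png',np.hstack([cv2.resize(i,None,fx=4,fy=4,interpolation=cv2.INTER_CUBIC) for i in (s[150:240,290:390],t[190:280,370:470])]))"
```

```text
t: 13.27
tool_pos: [0.5802, -0.0662, 0.0955]
orientation: [2.094, 2.342, 0.0]
force: [-0.4, -0.4, 0.1]
opening: 0.0686
gripper_force: 0.0
t: 13.77
tool_pos: [0.5816, -0.0663, 0.2311]
orientation: [2.09, 2.339, 0.004]
force: [0.8, -0.1, 0.9]
opening: 0.07
gripper_force: 0.0
t: 14.52
tool_pos: [0.4699, -0.2968, 0.2266]
orientation: [2.096, 2.339, 0.001]
force: [0.6, 0.6, -0.2]
opening: 0.0699
gripper_force: 0.0
```

View pics/end.png

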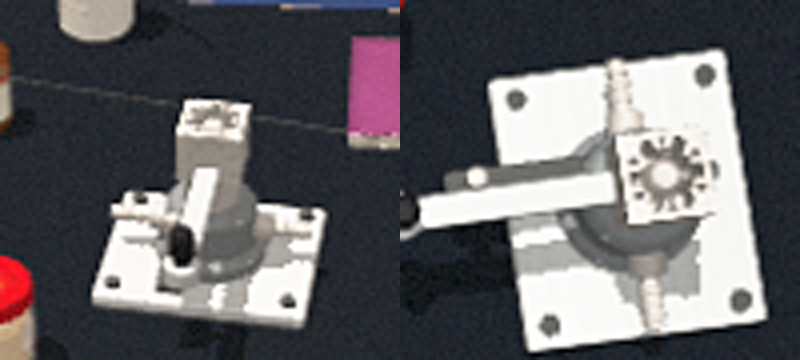

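The lever is seated on the collar (hub at about (665,175) in the top crop), its arm lies against the pin at (477,177), and the hand is clear of it.

```bash
python3 -c "
from plant import job
print(job.close_job())"
```

```text
the job is handed in; nothing more can be done
None
```

The job is handed in: the lever slid fully home on the splines, was turned clockwise until its arm rested against the stop pin, and was released, but the interface returned no verdict.

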